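# Open the battery hatch of a kitchen radio by its hidden catch

## Task

The kitchen radio lies face down for fresh batteries. Its battery hatch is held by a flush catch somewhere along the ribbed strip in front of the hatch, so hard to see that it has to be felt for: find it with a fingertip, press it right in so that the hatch springs half open, let it come back out, then push the hatch right over and leave it standing wide open. Press gently, do not lift, tip or shove the radio, and leave the fresh cells and the mug where they stand.

Things in the scene. Friction and masses are not known exactly. Their poses are not given: they have to be found in the camera images.
- radio: Sage-green and dark grey table radio lying on its front, loose, about 1.5 kg, 180 x 310 x 66 mm (x, y, z); its flat grey back panel faces up. Origin: centre of the underside; x points away from the robot, y along the strip, z up. Darker end caps, 3 mm above the panel, cover it beyond 72 mm either side of the middle. A thin aerial lies across the panel at x 78 mm, a low handle sticks out to x 122 mm.
- strip_middle (a point): Middle of the ribbed strip, on its surface, axes as the radio's (radio frame x -40 mm, z 66 mm). Strip: 44 mm wide in x, 144 mm long in y, flush with panel and hatch, rigid but for the catch: a flush rectangle of the same colour, 34 mm (x) by 38 mm (y), centred across the strip; its centre lies up to 38 mm either way along y, not told. It gives only if the whole fingertip is on it.
- catch (a joint): How far the catch is pressed in, m: 0 flush, 0.005 fully in. It starts to give at 1.5 N and takes 5 N to go fully in; it lets the hatch go at about 0.0035 and springs back when released.
- hatch (a joint): Angle of the battery hatch, rad: 0 shut, 1.9 fully open (leaning a little back beyond upright). Let go by the catch it springs half open, to about 1.0 to 1.3, and stays; from there a light friction hinge (under 0.06 N m) keeps it at any angle where it is left.
- hatch_hinge (a point): Middle of the hatch's hinge line, at the panel's surface (radio frame: x 47 mm, y 0, z 66 mm). The line runs along the radio's y; the hatch is 112 mm wide along it, 64 mm long from hinge to free edge, 4 mm thick, with a 11 mm deep ledge under the free edge.
- hatch_edge (a point): Middle of the hatch's free edge (the edge next to the strip), on its outer face; 64 mm from the hinge. It rises and swings away from the strip as the hatch opens.
- cell_0: Fresh C battery cell, blue and brass, 26 mm across, 50 mm tall, standing loose on its end. Origin: centre of its underside.
- cell_1: Fresh cell like cell_0.
- cell_2: Fresh cell like cell_0.
- cell_3: Fresh cell like cell_0.
- mug: Green and white mug, 92 mm across, 93 mm tall, loose. Origin: centre of its underside.

How it is judged:
By the outcome, as a careful person would: the job done as asked, in the order asked, and still so for the second after the job is handed in, with the robot touching nothing.
It also fails if it takes over 58 s, if anything falls off the work surface, if the arm or the gripper's body presses on something with over 40 N, if the wrist force passes 120 N, or if a joint passes its speed limit or range.

## Robot

A 6-joint arm with a two-finger parallel gripper is mounted at the origin on a cart in front of the work surface, level with it; the furniture and walls round the work are solid. World frame = base frame: x ahead of the robot, y to its left, z up, the work surface at z = 0. Lengths are in m, angles in rad, forces in N, time in s.
With the tool pointing down it reaches from about 0.325 to 0.85 m from the base axis. Payload 15.5 kg.
Tool frame: the origin (TCP) lies on the centre line of the jaws, within the pads' length; the fingertips stand 14 mm ahead of it and the grasp point (between the pads) lies 5 mm behind it (nose_length is the distance from the TCP to the fingertips, in m); z points along the fingers, y is the line along which they close (so a half turn about z gives the same grasp; the last joint's range is limited). The gripper opens to 91 mm and grips with 3 to 60 N. Pads are 32 mm wide; open, the fingers measure 118 mm over their backs; the gripper's body (76 mm by 178 mm) begins 60 mm behind the grasp point.
Start: joints at [-1.431, 0.494, 1.345, -0, 1.302, -0.096], TCP at [0.146, -0.608, 0.228] pointing down, gripper open.
Joint ranges: [-2.91, 2.91], [-0.82, 2.16], [0.22, 2.67], [-1.22, 4.37], [0.12, 2.79], [-3.08, 3.08]. Speed limits (rad/s): [1.89, 1.89, 2.57, 3.01, 3.01, 3.01].

## Interface

Orientations are given as a rotation vector (axis times angle).
In Python, from rig import * gives the robot as it stands. Calls block until the motion is done:
- move_ptp(position, orientation): joint-space move of the TCP to a pose.
- move_l(position, ori=None, feed=0.15): straight line of the TCP; ori=None keeps the orientation; feed is the mean speed in m/s.
- movej(angles): joint-space move.
- gripper_to(opening, strength=None): finger opening in m; strength is the grip in N (None keeps the last); returns when the fingers have stopped.
- pause(seconds).
- ik(position, orientation): joint angles nearest the present ones, or None.
- observe(): the state.
- snapshot(name): name is "scene" or "side" or "wrist"; returns the picture (420x560x3 uint8, blue, green, red); there is no depth.
- camera_params(name): a dict with "intrinsics" (3x3 intrinsics, pixels), "view" (4x4, takes a point from world to camera coordinates). Camera axes: x right, y down, z forward; pixel columns grow to the right and rows downward; lengths in m; the calibration is good to about 2 mm. A picture is of the moment at which its call begins: read the wrist's pose just before it. camera_params takes no time and is no camera call; for the wrist camera it gives the pose at the moment of the call.
A pose or a line that the arm cannot do raises IKError and nothing moves.
- close_job(): hands the job in; it is judged then, once.
The state is a dict: "clock": time; "joints": joint angles; "qvel": joint speeds; "tau": joint torques, N m; "position": TCP position; "ee_rot": TCP orientation; "contact_force": force on the tool from outside, world axes, zero at the start; "ft_torque": the same for the moment, N m; "opening": finger opening in m; "grip_force": force on a finger pad.
Only numpy, scipy, OpenCV 4.12 (cv2) and the standard library are available. Lean on these libraries where they do the work, as an engineer would, in place of code of your own. Each camera call takes 0.05 s, during which the arm holds its last target. There are 200 camera calls.

## Working session

There is one attempt and no reset: what is moved stays moved. The work goes in short steps, each a Python script; the robot and the scene stay as the last script left them, time stands still between calls to the robot, and variables do not carry over. Pictures are saved under pics/ and viewed, at most 10 in all, crops included, and the job is handed in when it is done.

```bash
ls; mkdir -p pics; python3 - <<'E'
from rig import *
import cv2
for n in("scene","side","wrist"):
    p=camera_params(n); print(n,p["intrinsics"].tolist(),p["view"].round(4).tolist())
a=snapshot("scene");b=snapshot("side")
cv2.imwrite("pics/scene.png",a);cv2.imwrite("pics/side.png",b)
s=observe();print(s)
E
```

```text
pics
scene [[525.0143244540274, 0.0, 286.517456814576], [0.0, 525.0143244540274, 209.42341585603495], [0.0, 0.0, 1.0]] [[-0.711, -0.7032, 0.0047, 0.4091], [-0.488, 0.4885, -0.7234, 0.2823], [0.5063, -0.5166, -0.6905, 1.1209], [0.0, 0.0, 0.0, 1.0]]
side [[380.56033632214195, 0.0, 274.1381151399462], [0.0, 380.56033632214195, 211.24764848842534], [0.0, 0.0, 1.0]] [[-0.8164, -0.5771, -0.02, 0.4572], [-0.2361, 0.3653, -0.9004, 0.1641], [0.5269, -0.7304, -0.4345, 0.7932], [0.0, 0.0, 0.0, 1.0]]
wrist [[316.4610698609261, 0.0, 280.25410532450127], [0.0, 316.4610698609261, 215.1051895232516], [0.0, 0.0, 1.0]] [[0.2336, -0.9723, -0.0014, -0.6248], [-0.9385, -0.2258, 0.2612, -0.0315], [-0.2543, -0.0597, -0.9653, 0.3894], [0.0, 0.0, 0.0, 1.0]]
{'clock': 0.1, 'joints': array([-1.43049344e+00,  4.94098380e-01,  1.34604800e+00, -5.17641183e-05,
        1.30252097e+00, -9.54773520e-02]), 'qvel': array([ 0.00089958, -0.00099691, -0.00078641, -0.00021689, -0.00032552,
        0.00022372]), 'tau': array([ 1.69747498e-03, -8.80244422e+01, -3.82540441e+01,  7.10159191e-02,
        4.83856781e-02, -4.60328249e-05]), 'position': array([ 0.14595588, -0.60738508,  0.22741916]), 'ee_rot': array([-3.11871847e+00, -3.69400646e-01,  1.16163805e-04]), 'contact_force': array([-0.07772355, -0.1458961 ,  0.00518129]), 'ft_torque': array([-0.08293185, -0.03162743, -0.02239388]), 'grip_force': 0.0, 'opening': 0.09062274886271755}
```

View pics/scene.png

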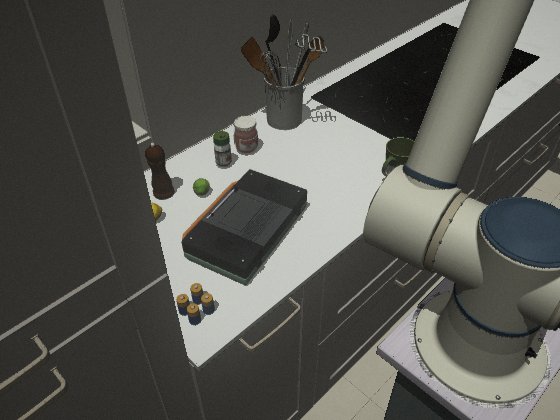

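View pics/side.png

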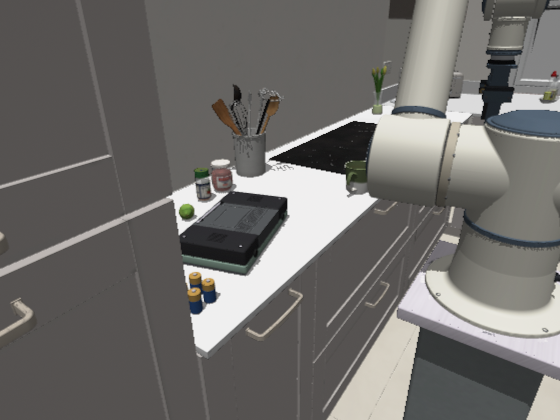

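The scene view shows the radio with its top corners at about (250,172), (307,188), (247,275) and (184,240). The cells are near (195,300), the mug is at (398,155), and there is a tall cabinet on the left. I'll cast rays and then look with the wrist camera from above.

```bash
cat > h.py <<'E'
from rig import *
import numpy as np, cv2
from scipy.spatial.transform import Rotation as R
def ray(p,uv,z):
    K,V=p["intrinsics"],p["view"]; Rm,t=V[:3,:3],V[:3,3]
    c=-Rm.T@t; d=Rm.T@np.linalg.solve(K,[uv[0],uv[1],1]); return c+d*(z-c[2])/d[2]
def proj(p,X):
    q=p["view"][:3,:3]@np.array(X)+p["view"][:3,3]; q=p["intrinsics"]@q; return q[:2]/q[2]
def down(yaw): # tool z down, tool x at angle yaw in world
    return (R.from_euler('z',yaw)*R.from_euler('x',np.pi)).as_rotvec()
E
python3 - <<'E'
from h import *
p=camera_params("scene")
for uv in[(250,172),(307,188),(247,275),(184,240)]:print(uv,ray(p,uv,.069).round(3))
for uv in[(197,288),(183,298),(207,298),(193,309)]:print(uv,ray(p,uv,.05).round(3))
print(ray(p,(398,145),.093))
s=observe();print(R.from_rotvec(s["ee_rot"]).as_matrix().round(2)) 
V=camera_params("wrist")["view"]
c=-V[:3,:3].T@V[:3,3];print("cam in tool",R.from_rotvec(s["ee_rot"]).inv().apply(c-s["position"]))
E
```

```text
(250, 172) [0.699 0.016 0.069]
(307, 188) [ 0.545 -0.045  0.069]
(247, 275) [0.44  0.261 0.069]
(184, 240) [0.624 0.295 0.069]
(197, 288) [0.503 0.354 0.05 ]
(183, 298) [0.503 0.392 0.05 ]
(207, 298) [0.467 0.356 0.05 ]
(193, 309) [0.465 0.395 0.05 ]
[ 0.47155832 -0.33840593  0.093     ]
[[ 0.97  0.23 -0.  ]
 [ 0.23 -0.97  0.  ]
 [ 0.   -0.   -1.  ]]
cam in tool [ 0.07130094  0.00057171 -0.15587411]
```

```bash
python3 - <<'E'
from h import *
print(ray(camera_params("scene"),(283,125),0.0))
move_ptp([.575,.13,.24],down(.3+np.pi/2))
pause(.2)
p=camera_params("wrist"); im=snapshot("wrist"); np.save("wp.npy",p,allow_pickle=True)
cv2.imwrite("pics/w1.png",im); print(observe()["clock"],observe()["joints"].round(2))
g=cv2.createCLAHE(6,(12,12)).apply(cv2.cvtColor(im,6)); cv2.imwrite("pics/w1g.png",g)
E
```

```text
[ 0.86338062 -0.27502878  0.        ]
3.3417 [ 0.12  0.43  1.42 -0.    1.29 -0.18]
```

View pics/w1g.png

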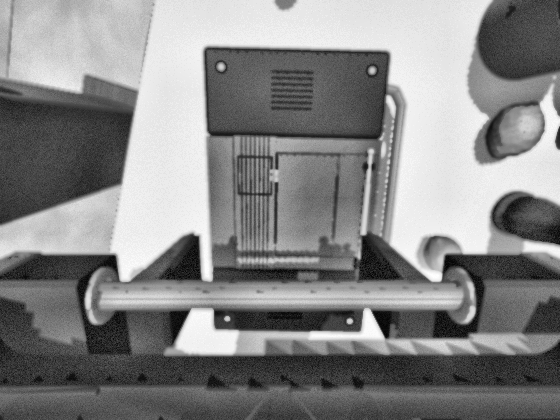

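View pics/w1.png

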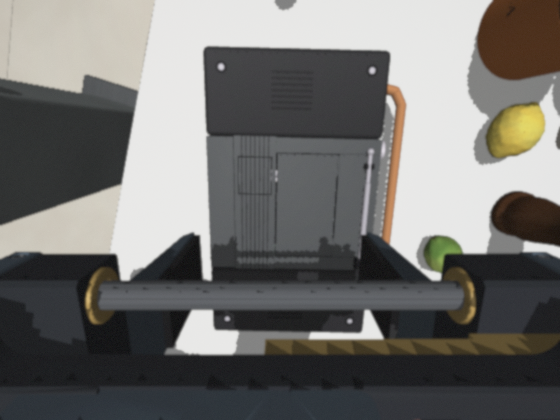

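The wrist view shows the cap corners at (205,48), (389,52), (362,328) and (214,330). The strip is around columns 234–276. A faint rectangle sits at columns 238–272, rows 156–194, which could be the catch, so I'll check it by feel. Next I compute the radio frame.

```bash
python3 - <<'E'
from h import *
p=np.load("wp.npy",allow_pickle=True).item()
im=cv2.imread("pics/w1.png"); g=cv2.cvtColor(im,6)
def P(u,v,z=.069): return ray(p,(u,v),z)
C=np.array([P(205,48),P(389,52),P(362,329),P(214,331)]);print(C.round(4))
c=C.mean(0); yv=(C[0]+C[1]-C[2]-C[3]); yaw=np.arctan2(-yv[0],yv[1])
xv=C[1]+C[2]-C[0]-C[3]; print("c",c,"yaw",yaw,np.arctan2(xv[1],xv[0]),np.linalg.norm(yv)/2,np.linalg.norm(xv)/2)
ys=np.array([-np.sin(yaw),np.cos(yaw)]);xs=np.array([ys[1],-ys[0]])
def loc(u,v,z=.066): d=P(u,v,z)[:2]-c[:2]; return (d@xs).round(4),(d@ys).round(4)
for uv in[(238,156),(272,156),(272,194),(238,194),(234,140),(276,153),(208,135),(381,137),(210,265),(275,176)]:print(uv,loc(*uv))
cv2.imwrite("pics/w1c.png",cv2.resize(cv2.convertScaleAbs(im[40:290,190:420],alpha=2),None,fx=2.4,fy=2.4,interpolation=2))
E
```

```text
[[ 0.4621  0.2485  0.069 ]
 [ 0.6281  0.2962  0.069 ]
 [ 0.711   0.0096  0.069 ]
 [ 0.5442 -0.0449  0.069 ]]
c [0.58632629 0.12733412 0.069     ] yaw 0.27702178434313873 0.2976357784698291 0.3015217240105359 0.17402905683105865
(238, 156) (np.float64(-0.057), np.float64(0.0512))
(272, 156) (np.float64(-0.0221), np.float64(0.052))
(272, 194) (np.float64(-0.0215), np.float64(0.0122))
(238, 194) (np.float64(-0.0575), np.float64(0.0114))
(234, 140) (np.float64(-0.0609), np.float64(0.0671))
(276, 153) (np.float64(-0.018), np.float64(0.0551))
(208, 135) (np.float64(-0.0871), np.float64(0.0715))
(381, 137) (np.float64(0.0879), np.float64(0.0734))
(210, 265) (np.float64(-0.0901), np.float64(-0.0708))
(275, 176) (np.float64(-0.0186), np.float64(0.0315))
```

View pics/w1c.png

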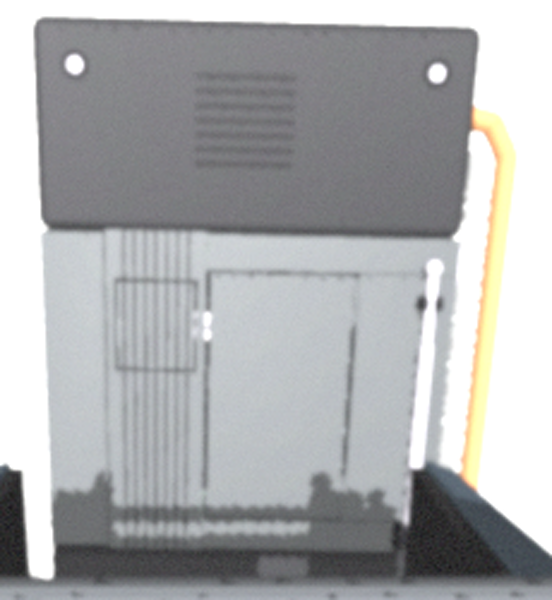

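The enlarged view shows the rectangle clearly, centred at wrist pixel (255,175), i.e. radio-local (-40, +32) mm. The metallic latch mark sits next to it. I'll press there first, by feel.

```bash
cat >> h.py <<'E'
YAW=.285
ys=np.array([-np.sin(YAW),np.cos(YAW)]);xs=np.array([ys[1],-ys[0]])
c=np.array([.5863,.1273])
def W(x,y,z): return np.r_[np.array(CATCH)+xs*(x+.04)+ys*(y-.0317),z]
_p=np.load("wp.npy",allow_pickle=True).item()
CATCH=ray(_p,(255,175.2),.066)[:2]
def F(): return observe()["contact_force"]
E
cat > press.py <<'E'
from h import *
import sys
dy=float(sys.argv[1]) if len(sys.argv)>1 else 0
ori=down(YAW+np.pi/2)
if observe()["opening"]>.01: gripper_to(0,10)
q=W(-.04,.0317+dy,.09); move_ptp(q,ori); pause(.2)
f0=F(); print("base",f0.round(2),q,observe()["clock"])
z=.083; zc=None; log=[]
move_l([q[0],q[1],z],feed=.05)
while True:
    z-=.0005; move_l([q[0],q[1],z],feed=.02); s=observe(); f=s["contact_force"]-f0
    log.append((round(z*1e3,1),round(s["position"][2]*1e3,2),*f.round(2)))
    if zc is None and f[2]>.5: zc=s["position"][2]
    if f[2]>6.5 or z<.066: break
print(*log,sep="\n"); print("contact z",zc,"depth",zc and zc-s["position"][2],s["clock"])
E
python3 press.py
```

```text
base [-0.18  0.56  0.04] [0.53959471 0.14712657 0.09      ] 5.575
(82.5, np.float64(82.54), np.float64(-0.31), np.float64(-0.78), np.float64(-0.75))
(82.0, np.float64(81.98), np.float64(0.54), np.float64(-0.61), np.float64(0.15))
(81.5, np.float64(81.49), np.float64(0.55), np.float64(-1.26), np.float64(-1.28))
(81.0, np.float64(80.96), np.float64(-0.36), np.float64(-0.46), np.float64(0.49))
(80.5, np.float64(80.46), np.float64(0.97), np.float64(-0.62), np.float64(-0.26))
(80.0, np.float64(80.05), np.float64(0.23), np.float64(-0.46), np.float64(1.1))
(79.5, np.float64(79.54), np.float64(-0.0), np.float64(-0.63), np.float64(2.43))
(79.0, np.float64(79.01), np.float64(0.18), np.float64(-0.52), np.float64(3.01))
(78.5, np.float64(78.51), np.float64(0.16), np.float64(-0.45), np.float64(2.58))
(78.0, np.float64(77.98), np.float64(0.2), np.float64(-0.58), np.float64(2.81))
(77.5, np.float64(77.31), np.float64(-1.13), np.float64(-1.4), np.float64(-0.08))
(77.0, np.float64(76.99), np.float64(-0.79), np.float64(-0.82), np.float64(3.61))
(76.5, np.float64(76.5), np.float64(-1.39), np.float64(-1.19), np.float64(2.99))
(76.0, np.float64(75.94), np.float64(-3.58), np.float64(-1.65), np.float64(4.36))
(75.5, np.float64(75.44), np.float64(-3.46), np.float64(-1.07), np.float64(4.87))
(75.0, np.float64(75.17), np.float64(-3.84), np.float64(-1.32), np.float64(8.63))
contact z 0.08004559821516681 depth 0.004872443432461279 9.8667
```

The catch gave and went fully in (4.9 mm). I'll lift off and check the hatch.

```bash
python3 - <<'E'
from h import *
p=observe()["position"]
move_l([p[0],p[1],.09],feed=.03); print(F().round(2))
q=W(-.068,.0317,.13); move_l(q,feed=.1); pause(.1)
print(F().round(2),observe()["clock"])
a=snapshot("side");b=snapshot("scene")
cv2.imwrite("pics/s2.png",np.hstack([cv2.resize(x,None,fx=2,fy=2)[:600,:400] for x in (a[150:,140:],b[130:,160:])]))
E
```

```text
[-0.55 -0.12  0.69]
[-0.55 -0.04 -0.9 ] 11.2583Traceback (most recent call last):
  File "<stdin>", line 7, in <module>
    return _nx.concatenate(arrs, 1, dtype=dtype, casting=casting)
           ~~~~~~~~~~~~~~~^^^^^^^^^^^^^^^^^^^^^^^^^^^^^^^^^^^^^^^
ValueError: all the input array dimensions except for the concatenation axis must match exactly, but along dimension 0, the array at index 0 has size 540 and the array at index 1 has size 580
```

```bash
cat > look.py <<'E'
from h import *
import sys
a=snapshot("side");b=snapshot("scene")
cv2.imwrite(sys.argv[1],np.hstack([cv2.convertScaleAbs(cv2.resize(x,None,fx=2.5,fy=2.5)[:500,:400],alpha=1.6) for x in (a[150:,160:],b[120:,170:])]))
E
python3 look.py pics/s2.png
```

```text
(no output)
```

View pics/s2.png

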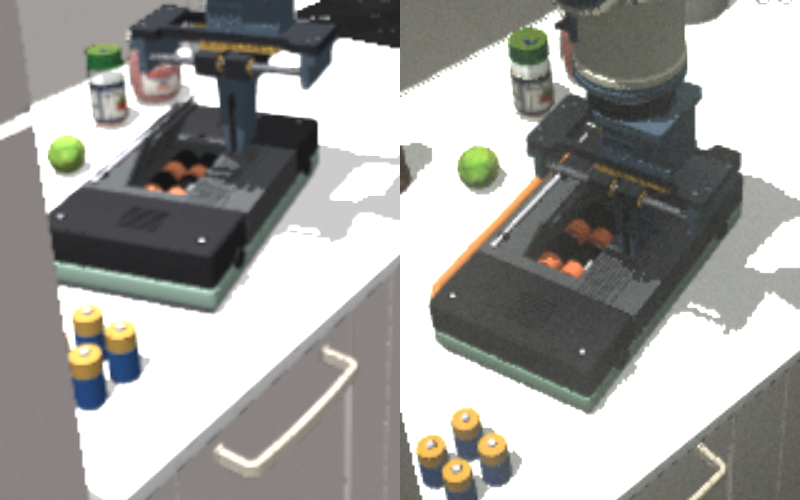

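The compartment is open: the cells inside are visible at about (175,170) in the left half, and the flap rises beyond them. The radio appears not to have moved. Next I push the hatch over from the strip side.

```bash
cat > push.py <<'E'
from h import *
Z=.120
move_l(W(-.068,0,Z),feed=.1); move_l(W(-.015,0,Z),feed=.08); pause(.2)
def fx():
    v=[]
    for _ in range(4): pause(.02); v.append(F()[:2]@xs)
    return np.mean(v)
f0=fx(); x=-.015; log=[]
while x<.052:
    x+=.003 if x<.030 else .001
    move_l(W(x,0,Z),feed=.03); f=fx()-f0; log.append((round(x*1e3),round(f,2)))
    if f<-3.0: break
print(log,observe()["clock"])
E
python3 push.py; python3 look.py pics/s3.png
```

```text
[(-12, np.float64(-0.22)), (-9, np.float64(-0.18)), (-6, np.float64(-0.15)), (-3, np.float64(0.33)), (0, np.float64(0.31)), (3, np.float64(-0.17)), (6, np.float64(-0.14)), (9, np.float64(-0.17)), (12, np.float64(0.26)), (15, np.float64(0.05)), (18, np.float64(-0.26)), (21, np.float64(-0.4)), (24, np.float64(0.35)), (27, np.float64(-0.07)), (30, np.float64(-0.12)), (33, np.float64(-0.48)), (34, np.float64(0.05)), (35, np.float64(-0.32)), (36, np.float64(-0.29)), (37, np.float64(-0.14)), (38, np.float64(-0.09)), (39, np.float64(-0.04)), (40, np.float64(-0.25)), (41, np.float64(0.09)), (42, np.float64(-0.26)), (43, np.float64(0.15)), (44, np.float64(-0.21)), (45, np.float64(-0.43)), (46, np.float64(-5.21))] 22.2083
```

View pics/s3.png

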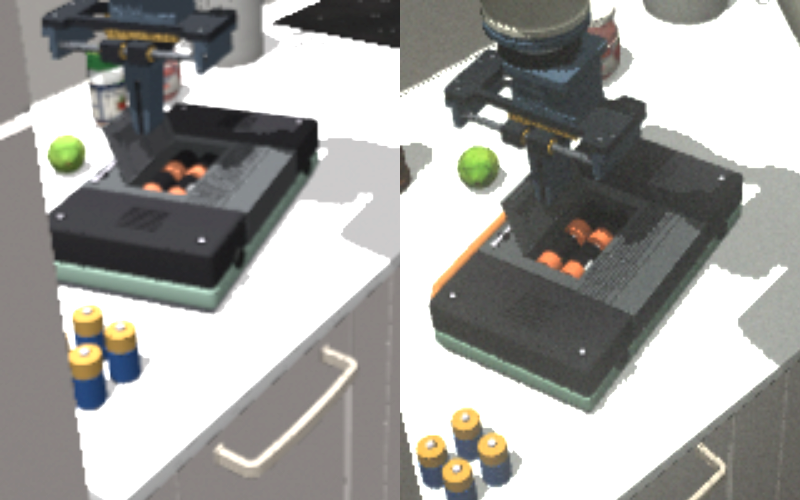

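The hatch is against its stop (sharp force rise at x 46 mm, about where the geometry puts full opening) and leans back beyond upright. The radio hasn't visibly moved. I'll retreat and check.

```bash
python3 - <<'E'
from h import *
move_l(W(-.03,0,.12),feed=.08); move_l(W(-.06,0,.26),feed=.15)
print(F().round(2),observe()["clock"])
E
python3 look.py pics/s4.png
```

```text
[ 0.19  0.18 -0.17] 24.5167
```

View pics/s4.png

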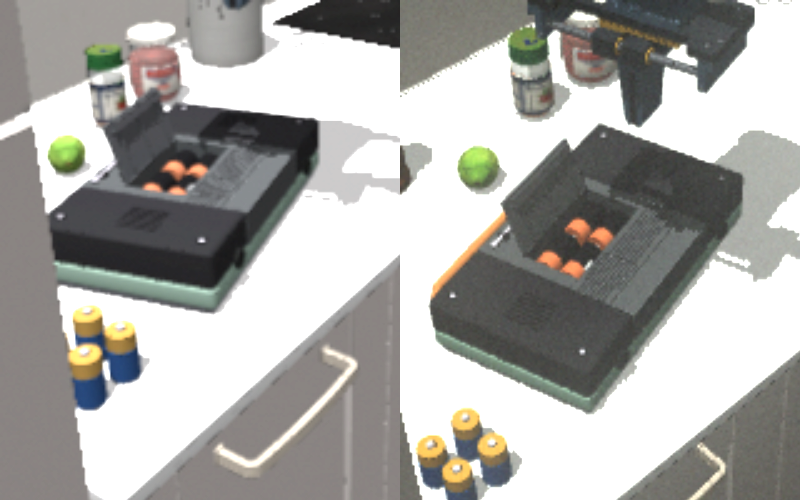

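The hatch stands open. Its top corners in the scene image are near (212,192) and (239,176). The radio and cells are undisturbed. I'll check the angle numerically before handing in.

```bash
python3 - <<'E'
from h import *
p=camera_params("scene")
for a in(1.5,1.7,1.9):
    print(a,[proj(p,W(.047-.064*np.cos(a),y,.066+.064*np.sin(a))).round(1) for y in(.056,-.056)])
E
```

```text
1.5 [array([218.2, 202.8]), array([243.2, 176. ])]
1.7 [array([213.7, 201.2]), array([238.8, 174.6])]
1.9 [array([209.5, 200.4]), array([234.7, 173.9])]
```

```bash
python3 - <<'E'
from h import *
b=snapshot("scene");p=camera_params("scene")
k=7; c=cv2.convertScaleAbs(cv2.resize(b[160:240,190:290],None,fx=k,fy=k,interpolation=cv2.INTER_CUBIC),alpha=2.2)
for a,col in((1.5,(0,0,255)),(1.7,(0,255,255)),(1.9,(0,255,0))):
    for y in(.056,-.056):
        P=[((proj(p,W(.047-r*np.cos(a),y,.066+r*np.sin(a)))-[190,160])*k).astype(int) for r in(0,.064)]
        cv2.line(c,tuple(map(int,P[0])),tuple(map(int,P[1])),col,1)
cv2.imwrite("pics/s5.png",c)
E
```

```text
(no output)
```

View pics/s5.png

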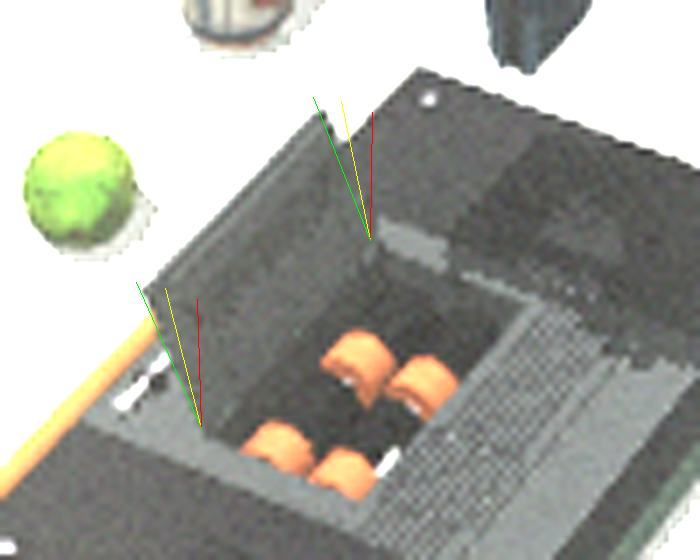

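The top corners of the hatch at (145,290) and (322,112) match the green 1.9 rad lines to within a couple of pixels, so it is wide open. Handing in.

```bash
python3 -c "
from rig import *
print(close_job(), observe()['clock'])"
```

```text
the job is handed in; nothing more can be done
the job is handed in; nothing more can be done
```

The catch was found and pressed fully in (about 4.9 mm, 8.6 N peak), then released. The hatch was pushed to its stop and stands open at about 1.9 rad, and the job was handed in with the arm clear; the radio and cells show no visible movement, and the mug, never approached, was not re-checked.

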